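Secure two bottles on the orbital shaker with its retaining bar

TASK

Get the two red-capped bottles on the small orbital shaker ready to be shaken: lay the loose retaining bar gently across the shaker's two side rails, in the open gap in front of the bottles, and let go of it there; then push it back under the rail lips until it holds both bottles against the rear stop. Finally fold both red gates all the way down onto the rails so that the bar is locked in; keep the bottles upright and leave everything else on the bench where it is.

Things in the scene. Friction and masses are not known exactly. Their poses are not given: they have to be found in the camera images.
- shaker: Small orbital shaker, white housing with an aluminium tray on top, fixed; 176 mm deep (x from -74 to +102), 142 wide (y), 119 high. Origin at bench level under the tray; x from its control panel to its back, y to its left, z up; its panel faces the robot's right front (x points ahead and left). 'Shaker frame' figures are in mm. Tray mat, on which the bottles stand: z = 68.
- load_gap (a point): Where to lay the bar, midway between the rails at the height of their tops (shaker frame x -28, y 0, z 100; same axes). The rails run along x at y = +-62, 17 mm wide, inner faces at +-54, flat tops z = 100. Their tops are open from x = -68 to +1 (an end stop, z to 110, closes the front); laid here, the bar's origin is at x = -50 to -18, z = 82.
- bar_home (a point): Where the bar's origin ends up when it is fully home against the bottles (shaker frame x +20, y 0, z 82, within 1 mm; same axes). From x = +1 to the back a lip 4 mm thick (underside z = 115, top 119) covers each rail from y = +-54 outwards: the bar's shoulders go under the lips, so it cannot be set down here from above.
- rear_stop (a point): Middle of the rubber face of the rear stop, a fixed bar between the rails (shaker frame x +80, y 0, z 97; its face reaches from z = 82 to 112).
- bar: Loose retaining bar, 0.35 kg, on the bench, grip up. Body with black rubber faces: 102 mm long (its y), 32 deep (x), 30 high. At both ends the top 12 mm go on as shoulders, 130 over all; their undersides (z = 18) lie on the rails, the body hangs between them with 3 mm play at each end. Same both ways round. Origin: middle of the underside, z up.
- bar_knob (a point): Middle of the bar's square black knob, 47 mm above its underside (axes of the bar): 28 mm wide each way, z = 30 to 64 above the underside. The bar slides on plain friction and tips when pushed high: push it on the upright face below the knob, 3 to 25 mm above its underside, at its middle. It and the bottles need about 5 N; 12 to 20 N is a firm stop.
- bottle_left: Small clear bottle with red cap, 44 mm across, 80 high, 0.12 kg, standing on the tray mat in its left half (shaker frame y about +26), 8 to 34 mm short of the rear stop. Origin: middle of its foot. Against the stop its origin is at x = about +58 in the shaker frame; the bar pushes it there.
- bottle_right: The same bottle in the right half of the tray (shaker frame y about -26).
- gate_left (a joint): Hinge of the left red gate, rad: 0 = folded inwards, flat on the rail, filling the gap, its end 4 mm in front of the bar; 1.57 = upright; starts at 1.8 to 2.1, leaning outwards (to the left). Stiff: it stays where left; under 2 N at its free edge moves it, pushed inwards from outside and then down. It cannot go down while the bar lies in the gap.
- gate_right (a joint): Hinge of the right red gate, the mirror image: it leans out to the right and folds in to the left.
- gate_left_hinge (a point): Middle of the left gate's hinge axis, which lies along the shaker's x on the rail's outer edge (shaker frame x -33.5, y +72.5, z 105.5; same axes). The gate is a plate 66 mm long (x from -66.5 to -0.5), 38 wide from the axis to its rolled free edge, 6 thick, its middle plane through the axis.
- gate_right_hinge (a point): Middle of the right gate's hinge axis (shaker frame x -33.5, y -72.5, z 105.5; same axes).
- gate_left_edge (a point): Middle of the left gate's free edge, 36 mm from its hinge axis.
- gate_right_edge (a point): Middle of the right gate's free edge, 36 mm from its hinge axis.
- timer: White bench timer, 33 x 62 x 62 mm, a bystander beyond the shaker; origin under its middle. (Not listed: a screen stands left of the robot's base, from about (-0.05, 0.24) to (0.50, 0.13) m, z = 0.08 to 0.42: an arm with a wide shoulder reaches the work only with its base turned right and the hand leaning. A tall white instrument stands on the right, beyond x = 0.55 at y under -0.28 m.)
- media_a: Small bottle with orange cap, 56 mm across, 102 high, a bystander beyond the shaker. Origin at the middle of its foot.
- tube_15_b: Lying 15 mL tube with blue cap, 116 mm long, a bystander beyond the shaker.
- erlenmeyer: Conical flask, 69 mm across, 101 high, a bystander beyond the shaker.

How it is judged (in metres and radians):
On the way, in this order (a step that is already met when the one before it is completed fails the run):
1. the bar lies level across both rails in the open gap, let go (x of bar in the frame of shaker between -0.06 and -0.008 m and z of bar in the frame of shaker between 0.079 and 0.085 m and angle between bar's own z axis and vertical below 0.06 rad and angle between the y axis of bar and the y axis of shaker, either way round below 0.3 rad and contact force between the fingers and bar below 0.3 N), for 0.2 s.
2. the bar is pushed back under the lips until it holds both bottles against the rear stop (x of bar in the frame of shaker above 0.0157 m and angle between bar's own z axis and vertical below 0.08 rad and x of each of bottle_left, bottle_right in the frame of shaker above 0.0535 m), for 0.1 s.
3. both gates are folded down (value of joint each of gate_left, gate_right below 0.1 rad), for 0.2 s.
At the end, for the whole second after the job is handed in: Bar level (0.06 rad) and square (0.08) on both rails under the lips, origin at x = 15 to 25 mm in the shaker's frame; both bottles upright (0.06 rad) between it and the rear stop (origins beyond x = 52.5 mm); both gates down (under 0.1 rad); all at rest (all of step 3 and x of bar in the frame of shaker between 0.015 and 0.025 m and z of bar in the frame of shaker between 0.079 and 0.085 m and angle between each of bar, bottle_left, bottle_right's own z axis and vertical below 0.06 rad and angle between the y axis of bar and the y axis of shaker, either way round below 0.08 rad and x of each of bottle_left, bottle_right in the frame of shaker above 0.0525 m and linear speed of each of bar, bottle_left, bottle_right below 0.02 m/s); the robot touches nothing.
It fails at once if a bottle is tipped by more than 0.35 rad or lifted off the tray (angle between any of bottle_left, bottle_right's own z axis and vertical above 0.35 rad or z of any of bottle_left, bottle_right in the frame of shaker above 0.09 m).
It fails at once if the bar is dropped or thrown (faster than 0.6 m/s while the fingers do not hold it) (linear speed of bar above 0.6 m/s and contact force between the fingers and bar below 0.2 N).
It fails at once if a bystander is moved by more than 25 mm (distance of any of timer, media_a, tube_15_b, erlenmeyer from where it was at the start of the episode above 0.025 m).
It also fails if it takes over 51 s, if anything falls off the work surface, if the arm or the gripper's body presses on something with over 40 N, if the wrist force passes 120 N, or if a joint passes its speed limit or range.

ROBOT

A 7-joint arm with a two-finger parallel gripper is mounted at the origin on the work surface; the furniture and walls round the work are solid. World frame = base frame: x ahead of the robot, y to its left, z up, the work surface at z = 0. Lengths are in mm, angles in rad, forces in N, time in s.
With the tool pointing down it reaches from about 400 to 850 mm from the base axis. Payload 4.4 kg.
Tool frame: the origin (TCP) lies midway between the tips of the shut fingers; the grasp point (between the pads) lies 19 mm behind it (hold_point_z is the z of the grasp point in the tool frame, in mm); z points along the fingers, y is the line along which they close (so a half turn about z gives the same grasp; the last joint's range is limited). The gripper opens to 94 mm and grips with 3 to 60 N. Pads are 16 mm wide; open, the fingers measure 119 mm over their backs; the gripper's body (75 mm by 177 mm) begins 78 mm behind the grasp point.
Start: joints at [1.26, 0.628, 0.038, 1.517, -0.027, 0.996, -0.02], TCP at [157.564, -630.628, 205.478] pointing down, gripper open.
Joint ranges: [-3.06, 3.06], [-0.37, 2.12], [-1.25, 1.32], [0.18, 2.47], [-1.1, 4.24], [0.23, 1.98], [-2.94, 2.94]. Speed limits (rad/s): [2.57, 2.57, 3.14, 3.14, 3.14, 3.14, 3.14].

INTERFACE

Orientations are given as a rotation vector (axis times angle).
In Python, from rig import observe, snapshot, finish_job, hold_point_z gives the robot as it stands. The module is installed in compiled form; this text tells all that it offers.
- The arm moves only by the shell command python3 -m pendant 'ROWS' [FORCE]. ROWS is a JSON object of lists of equal length, an entry for each row: "delta_pos": the shift along the tool's x, y, z in units of 60 mm (1.0 is 60 mm), a list of three; "rotation": the turn, a rotation vector about the tool's x, y, z in degrees, a list of three; "claw": the opening, from 0 (shut) to 1 (fully open). In form: {"delta_pos": [[tx, ty, tz], ...], "rotation": [[ax, ay, az], ...], "claw": [claw, ...]}. A call has exactly 10 rows; each row shifts and turns the commanded pose from where the row before left it, along the tool's axes as they then stand; what a row does not reach is not made up. A row lasts 1/8 s, in which the tool goes at most 62.5 mm and 10.7 degrees, less where a joint would pass 70% of its speed; a pose out of reach is approached as far as the arm can. A call is refused whole if a number of a shift passes 1 or a number of a turn 10.7, either way. A call with a gripper value outside its range is refused whole. The fingers move at their own pace and stop on an object; FORCE is the grip in N (left out, the last holds). Time passes only in rows, so rows that do not move let the fingers close, or fill a call up. It gives the time, the measured TCP pose, the force, the opening and the grip force at its end, in the units of the state.
- observe(): the state, without advancing time (a new reading comes with each control period).
- snapshot(name): name is "side" or "top"; returns a dict with "color" (400x640x3 uint8, red, green, blue), "fx", "fy", "cx", "cy" (pixels), "R" (3x3) and "t" (3): a world point X has camera coordinates R X + t. Camera axes: x right, y down, z forward; pixel columns grow to the right and rows downward; lengths in mm; the calibration is good to about 2 mm. A picture is of the moment at which its call begins. There is no depth.
- finish_job(): hands the job in; it is judged then, once.
The state is a dict: "t": time; "joints": joint angles; "qvel": joint speeds; "tau": joint torques, N m; "position": TCP position; "tool_rot": TCP orientation; "ft_force": force on the tool from outside, world axes, zero at the start; "torque": the same for the moment, N m; "gripper_width": finger opening in mm; "grasp_force": force on a finger pad.
Only numpy, scipy, OpenCV 4.12 (cv2) and the standard library are available. Lean on these libraries where they do the work, as an engineer would, in place of code of your own. Each camera call takes 0.05 s, during which the arm holds its last target. There are 200 camera calls.

## Working session

There is one attempt and no reset: what is moved stays moved. The work goes in short steps, Python scripts to look and compute and a shell command to move; the robot and the scene stay as the last step left them, time stands still between calls to the robot, and variables do not carry over. Pictures are saved under pics/ and viewed, at most 10 in all, crops included, and the job is handed in when it is done.

```bash
mkdir -p pics; python3 - <<'E'
from rig import *
import cv2,numpy as np
o=observe();print({k:np.round(v,3).tolist() for k,v in o.items()},hold_point_z)
for n in("side","top"):
    s=snapshot(n);cv2.imwrite(f"pics/{n}0.png",s["color"][:,:,::-1]);print(n,s["fx"],s["fy"],s["cx"],s["cy"],np.round(s["R"],4).tolist(),np.round(s["t"],1).tolist())
E
```

```text
{'t': 0.0, 'joints': [1.26, 0.629, 0.038, 1.518, -0.027, 0.996, -0.02], 'qvel': [0.0, -0.002, 0.001, -0.0, 0.0, 0.0, -0.0], 'tau': [-0.0, -54.974, 1.143, -18.663, -0.052, 0.024, 0.0], 'position': [157.419, -629.97, 204.577], 'tool_rot': [-3.116, -0.383, 0.0], 'ft_force': [-0.189, 0.436, -0.298], 'torque': [0.005, -0.046, 0.024], 'grasp_force': 0.0, 'gripper_width': 93.911} -18.8
side 380.2071127821724 380.2071127821724 324.2865807117945 193.43851025623798 [[0.9199, -0.3921, 0.0101], [-0.2829, -0.6811, -0.6753], [0.2717, 0.6183, -0.7375]] [-543.1, 165.6, 812.4]
top 444.56447981624467 444.56447981624467 314.52666500515693 198.93996698395875 [[0.008, -0.9998, 0.016], [-0.9842, -0.0107, -0.1765], [0.1767, -0.0143, -0.9842]] [-83.6, 585.5, 1096.9]
```

View pics/side0.png

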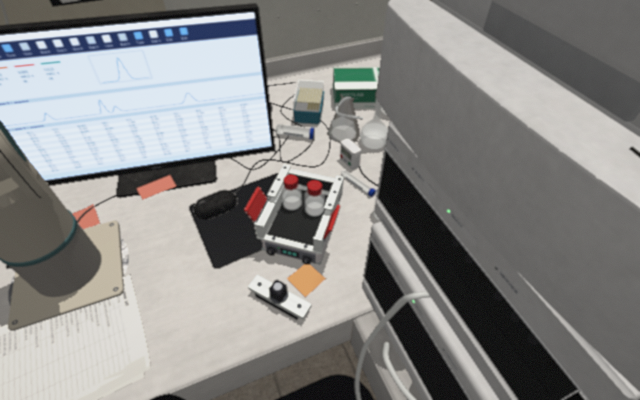

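View pics/top0.png

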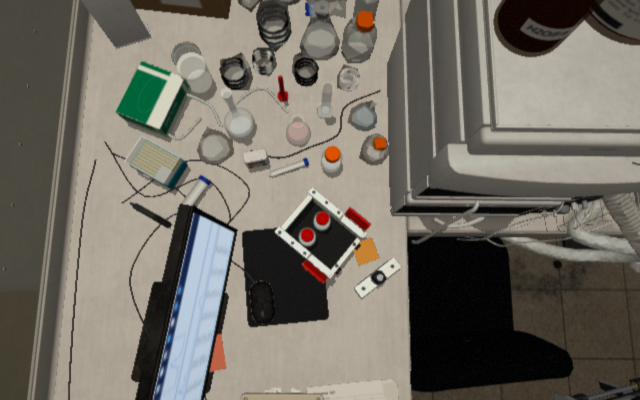

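Side view: the shaker is at about (300,215) with the bar in front of it at (280,295). Top view: the shaker is at (322,232), the bar at (378,278) and the gates at (357,218) and (314,270). Next I'll enlarge the crops.

```bash
python3 - <<'E'
import cv2,numpy as np
a=cv2.imread("pics/top0.png")[180:310,268:408];b=cv2.imread("pics/side0.png")[160:325,235:350]
a=cv2.resize(a,None,fx=3.2,fy=3.2,interpolation=cv2.INTER_CUBIC);b=cv2.resize(b,None,fx=3,fy=3,interpolation=cv2.INTER_CUBIC)
c=np.zeros((600,800,3),np.uint8);c[:a.shape[0],:a.shape[1]]=a;c[:b.shape[0],450:450+b.shape[1]]=b
cv2.imwrite("pics/crop0.png",c)
E
```

```text
(no output)
```

View pics/crop0.png

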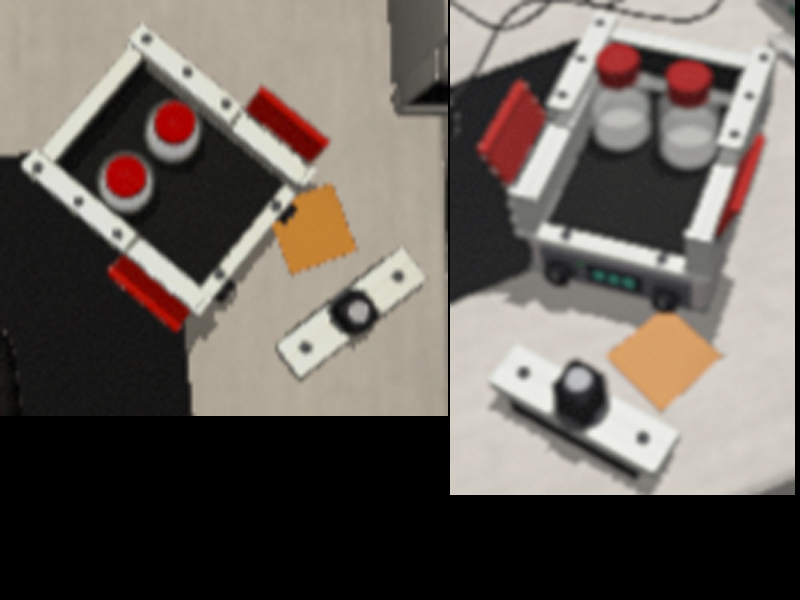

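The crops show dark screw dots that appear in both views: three on each lip, two on the end stop and two on the bar. I'll triangulate these, with the caps and gates located by colour.

```bash
cat > h.py <<'E'
import cv2,numpy as np
from rig import *
def grab(tag):
    S={n:snapshot(n) for n in("top","side")}
    for n in S: cv2.imwrite(f"pics/{n}{tag}.png",S[n]["color"][:,:,::-1])
    return S
def ray(s,p):
    d=s["R"].T@np.array([(p[0]-s["cx"])/s["fx"],(p[1]-s["cy"])/s["fy"],1]);return -s["R"].T@s["t"],d/np.linalg.norm(d)
def tri(S,pt,ps):
    A=np.zeros((3,3));b=np.zeros(3);L=[ray(S["top"],pt),ray(S["side"],ps)]
    for c,d in L: P=np.eye(3)-np.outer(d,d);A+=P;b+=P@c
    X=np.linalg.solve(A,b);return X,max(np.linalg.norm((np.eye(3)-np.outer(d,d))@(X-c)) for c,d in L)
def onz(s,p,z):
    c,d=ray(s,p);return c+d*(z-c[2])/d[2]
def proj(s,X):
    c=s["R"]@np.asarray(X,float)+s["t"];return np.array([s["fx"]*c[0]/c[2]+s["cx"],s["fy"]*c[1]/c[2]+s["cy"]])
def dot(s,p,r=2.6):
    g=cv2.cvtColor(s["color"],cv2.COLOR_RGB2GRAY).astype(float);p=np.array(p,float);q=p.copy()
    for _ in range(5):
        yy,xx=np.mgrid[int(q[1])-4:int(q[1])+6,int(q[0])-4:int(q[0])+6]
        d=np.hypot(xx-q[0],yy-q[1])<r;v=g[yy,xx];w=np.clip(np.median(v[d])-v,0,None)*d
        if w.sum()==0:break
        q=np.array([(w*xx).sum(),(w*yy).sum()])/w.sum()
    return q if np.linalg.norm(q-p)<2 else p
def red(s,box,dark=60):
    x0,y0,x1,y1=box;c=s["color"][y0:y1,x0:x1].astype(int)
    m=((c[...,0]>dark)&(c[...,0]>2.2*c[...,1])&(c[...,0]>2*c[...,2])).astype(np.uint8)
    n,l,st,ce=cv2.connectedComponentsWithStats(m);return sorted([(st[i,4],*np.round(ce[i]+[x0,y0],2),i) for i in range(1,n) if st[i,4]>15],reverse=True),l
E
cat > m.py <<'E'
from h import *
S=grab("1");T=S["top"];D=S["side"]
ft=lambda u,v:((u+.5)/3.2-.5+268,(v+.5)/3.2-.5+180)
fs=lambda u,v:((u-450+.5)/3-.5+235,(v+.5)/3-.5+160)
P={"L1":((37,167),(599,22)),"L2":((78,201),(580,59)),"L3":((117,234),(562,95)),"R1":((146,38),(763,57)),"R2":((187,72),(749,95)),"R3":((226,104),(734,133)),
"FL":((218,274),(566,235)),"FR":((276,206),(661,259)),"b1":((306,347),(523,372)),"b2":((398,276),(642,437))}
Q={}
for k,(a,b) in P.items():
    a=dot(T,ft(*a));b=dot(D,fs(*b));X,e=tri(S,a,b);Q[k]=X;print(k,a.round(1),b.round(1),X.round(1),round(e,1))
d=sum(Q["L%d"%i][:2]-Q["R%d"%i][:2] for i in(1,2,3))/3
dx=(Q["L1"]-Q["L3"]+Q["R1"]-Q["R3"])[:2]/2
yaw=np.arctan2(dx[1],dx[0]);yaw2=np.arctan2(d[1],d[0])-np.pi/2
print("yaw",yaw,yaw2,"spacing",np.linalg.norm(d),np.linalg.norm(dx))
ex=np.array([np.cos(yaw),np.sin(yaw)])
mid=(Q["L2"]+Q["R2"])[:2]/2;fr=(Q["FL"]+Q["FR"])[:2]/2
print("mid->front",np.linalg.norm(mid-fr),"orig from mid",mid-51.5*ex,"from front",fr+71*ex)
bv=(Q["b2"]-Q["b1"])[:2];print("bar",(Q["b1"]+Q["b2"])/2,np.linalg.norm(bv),np.degrees(np.arctan2(bv[1],bv[0])))
print("red top",red(T,(290,195,380,290))[0]);print("red side",red(D,(235,165,350,260))[0])
E
python3 m.py
```

```text
L1 [279.1 232.1] [284.5 167.1] [493.2   7.  119.7] 0.7
L2 [292.  242.6] [277.9 178.9] [467.8 -24.3 120.9] 0.1
L3 [304.2 252.7] [271.8 191.1] [444.1 -53.6 120.5] 0.3
R1 [313.3 191.7] [339.1 178.7] [592.6 -74.  119.6] 0.4
R2 [326.1 202. ] [334.3 191.5] [ 567.1 -105.3  120.1] 0.3
R3 [338.1 212. ] [329.4 204.3] [ 542.8 -134.6  120.2] 0.3
FL [335.8 265.3] [273.3 238. ] [ 417.  -132.2   65.7] 0.4
FR [353.9 244. ] [305. 246.] [ 470.3 -177.7   67.5] 0.5
b1 [363.  288.1] [259.  283.8] [ 360.9 -203.8   31.5] 0.3
b2 [392.  265.9] [298.8 305.5] [ 417.6 -278.8   33. ] 0.5
yaw 0.8867469546006143 0.8857188594212939 spacing 128.02324887069668 78.1739529798455
mid->front 116.56382357215358 orig from mid [ 484.92396678 -104.69984672] from front [488.49447887 -99.95148863]
bar [ 389.26076157 -241.26644832   32.22699825] 94.07445403357119 -52.889218541114616
red top [(np.int32(229), np.float64(313.86), np.float64(271.28), 4), (np.int32(228), np.float64(357.35), np.float64(218.64), 1), (np.int32(133), np.float64(322.2), np.float64(217.62), 2), (np.int32(128), np.float64(306.83), np.float64(234.66), 3)]
red side [(np.int32(401), np.float64(255.24), np.float64(203.2), 3), (np.int32(188), np.float64(314.17), np.float64(186.58), 2), (np.int32(158), np.float64(290.82), np.float64(181.16), 1), (np.int32(113), np.float64(331.69), np.float64(220.66), 4)]
```

Lip dots triangulate at z≈120 (expected 119) and the bar dots at ≈32 (expected 30), so the measurements are consistent. I'll check the shaker's x reference from the lip edges and start the approach above the knob.

```bash
python3 - <<'E'
from h import *
T=snapshot("top");g=cv2.cvtColor(T["color"],cv2.COLOR_RGB2GRAY).astype(np.float32)
yaw=.8865;ex=np.array([np.cos(yaw),np.sin(yaw)]);ey=np.array([-ex[1],ex[0]]);o=np.array([484.9,-104.7])
for y in(-62,62):
    xs=np.arange(-90,116,3.);v=[]
    for x in xs:
        w=o+x*ex+y*ey;z=120 if x>-1 else 101;p=proj(T,[*w,z]);v.append(cv2.getRectSubPix(g,(1,1),tuple(map(float,p)))[0,0])
    print(y,[(int(x),int(q)) for x,q in zip(xs,v) if x<-55 or -12<x<12 or x>93])
E
python3 -m pendant '{"delta_pos":[[0.591,-0.595,0],[0.591,-0.595,0],[0.591,-0.595,0],[0.591,-0.595,0],[0.591,-0.595,0],[0.591,-0.595,0],[0.591,-0.595,0],[0.591,-0.595,0],[0.591,-0.595,0],[0,0,0]],"rotation":[[0,0,0],[0,0,0],[0,0,0],[0,0,0],[0,0,0],[0,0,0],[0,0,0],[0,0,0],[0,0,0],[0,0,0]],"claw":[1,1,1,1,1,1,1,1,1,1]}' 20
python3 -c "
from rig import observe;import numpy as np
o=observe();print(np.round(o['joints'],2),np.round(o['tau'],1))"
```

```text
-62 [(-90, 138), (-87, 138), (-84, 140), (-81, 147), (-78, 134), (-75, 147), (-72, 178), (-69, 207), (-66, 206), (-63, 218), (-60, 219), (-57, 219), (-9, 221), (-6, 221), (-3, 213), (0, 147), (3, 181), (6, 215), (9, 175), (96, 184), (99, 218), (102, 199), (105, 174), (108, 169), (111, 169), (114, 168)]
62 [(-90, 169), (-87, 169), (-84, 168), (-81, 158), (-78, 111), (-75, 103), (-72, 146), (-69, 203), (-66, 202), (-63, 220), (-60, 221), (-57, 221), (-9, 221), (-6, 221), (-3, 217), (0, 149), (3, 173), (6, 216), (9, 196), (96, 186), (99, 216), (102, 161), (105, 92), (108, 129), (111, 162), (114, 165)]
t: 1.5
position: [391.5, -237.8, 205.6]
tool_rot: [-3.115, -0.396, -0.002]
ft_force: [0.4, -0.3, -0.1]
gripper_width: 94.3
grasp_force: 0.0
[ 0.49  0.36 -0.01  2.03  0.    0.75 -0.83] [ -1.7 -37.   -0.7 -15.3  -0.3  -0.1  -0.3]
```

```bash
python3 -m pendant '{"delta_pos":[[-0.05,0.047,0],[0,0,0],[0,0,0],[0,0,0.6],[0,0,0.6],[0,0,0.6],[0,0,0.5],[0,0,0.3],[0,0,0.25],[0,0,0]],"rotation":[[0,0,-7.5],[0,0,-7.5],[0,0,-7.6],[0,0,0],[0,0,0],[0,0,0],[0,0,0],[0,0,0],[0,0,0],[0,0,0]],"claw":[1,1,1,1,1,1,1,1,1,1]}' 20
python3 - <<'E'
from h import *
from scipy.spatial.transform import Rotation as R
o=observe();print(np.round(o['joints'],2));print(R.from_rotvec(o['tool_rot']).as_matrix().round(3))
S=grab("2");a=cv2.resize(S["top"]["color"][200:340,300:440,::-1],None,fx=2.8,fy=2.8);b=cv2.resize(S["side"]["color"][200:340,200:340,::-1],None,fx=2.8,fy=2.8)
cv2.imwrite("pics/crop2.png",np.hstack([a,b]))
E
```

```text
t: 2.75
position: [385.9, -245.8, 33.6]
tool_rot: [-2.982, -0.984, 0.003]
ft_force: [-0.1, 0.4, 0.7]
gripper_width: 94.1
grasp_force: 0.0
[ 0.54  0.67 -0.05  2.18  0.11  0.3  -0.54]
[[ 0.803  0.595 -0.002]
 [ 0.595 -0.803  0.   ]
 [-0.002 -0.002 -1.   ]]
```

View pics/crop2.png

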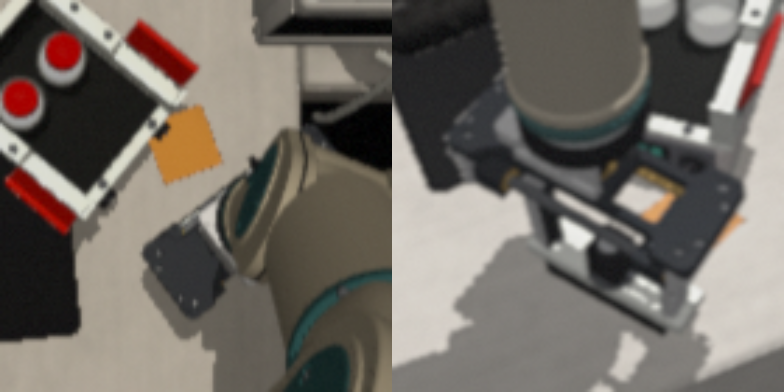

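The fingers straddle the knob, with the TCP about 5 mm off in tool x. I'll correct that, grip and lift.

```bash
python3 -m pendant '{"delta_pos":[[0.09,-0.027,0],[0,0,0],[0,0,0],[0,0,0],[0,0,0],[0,0,0],[0,0,0],[0,0,0],[0,0,0],[0,0,0]],"rotation":[[0,0,0],[0,0,0],[0,0,0],[0,0,0],[0,0,0],[0,0,0],[0,0,0],[0,0,0],[0,0,0],[0,0,0]],"claw":[1,0.8,0.6,0.5,0.4,0.3,0.2,0.1,0,0]}' 30
python3 -c "
from rig import observe;import numpy as np
o=observe();print(np.round(o['joints'],3))"
```

```text
t: 4.1
position: [390.3, -240.3, 34.5]
tool_rot: [-2.982, -0.987, 0.0]
ft_force: [-0.4, 0.2, 0.9]
gripper_width: 27.9
grasp_force: 30.0
[ 0.527  0.666 -0.053  2.177  0.11   0.301 -0.552]
```

```bash
python3 -m pendant '{"delta_pos":[[0,0,-0.3],[0,0,-0.6],[0,0,-0.7],[0,0,-0.65],[0,0,0],[0,0,0],[0.5,-0.207,0],[0.7,0,0],[0.65,0,0],[0.315,0,0]],"rotation":[[0,0,0],[0,0,0],[0,0,0],[0,0,0],[0,0,-7.1],[0,0,-7.1],[0,0,0],[0,0,0],[0,0,0],[0,0,0]],"claw":[0,0,0,0,0,0,0,0,0,0]}' 30
cat > hold.py <<'E'
import sys
from h import *
from scipy.spatial.transform import Rotation as R
o=observe();M=R.from_rotvec(o['tool_rot']).as_matrix();print("q",np.round(o['joints'],2));print(M.round(3).tolist())
yaw=.8865;ex=np.array([np.cos(yaw),np.sin(yaw)]);ey=np.array([-ex[1],ex[0]]);O=np.array([484.9,-104.7])
d=np.array(o["position"][:2])-O;print("TCP in shaker",d@ex,d@ey,o["position"][2],"yaw err tool y deg",np.degrees(np.arctan2(M[:2,1]@-ey@np.eye(1)[0] if 0 else M[:2,1]@ex,-(M[:2,1]@ey))))
E
python3 hold.py
python3 - <<'E'
from h import *
S=grab("3");a=cv2.resize(S["top"]["color"][170:310,260:400,::-1],None,fx=2.8,fy=2.8);b=cv2.resize(S["side"]["color"][150:290,220:360,::-1],None,fx=2.8,fy=2.8)
cv2.imwrite("pics/crop3.png",np.hstack([a,b]))
E
```

```text
t: 5.35
position: [463.8, -130.0, 169.2]
tool_rot: [-2.835, -1.352, -0.0]
ft_force: [-0.1, -0.4, -2.5]
gripper_width: 28.2
grasp_force: 30.0
q [ 0.34  0.45 -0.18  2.01  0.12  0.69 -0.59]
[[0.63, 0.777, -0.0], [0.777, -0.63, 0.001], [0.0, -0.0, -1.0]]
TCP in shaker -32.99547692950391 0.3721326473803382 169.17668096233615 yaw err tool y deg 0.18958342591769436
```

View pics/crop3.png

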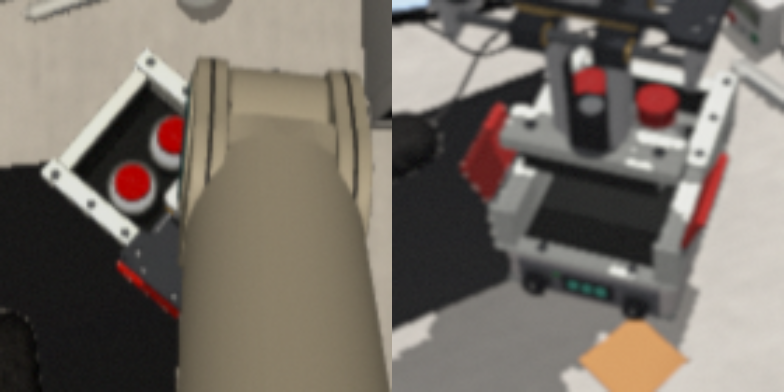

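The bar hangs level and square over the gap, with its left dot at crop (528,127) and right dot at (660,153). I'll check its lateral centring from those dots.

```bash
python3 - <<'E'
from h import *
D=snapshot("side");yaw=.8865;ex=np.array([np.cos(yaw),np.sin(yaw)]);ey=np.array([-ex[1],ex[0]]);O=np.array([484.9,-104.7])
f=lambda u,v:((u-392+.5)/2.8-.5+220,(v+.5)/2.8-.5+150)
for z in(165,167):
    P=[onz(D,dot(D,f(*p)),z)[:2]-O for p in((528,127),(660,153))]
    print(z,[(round(p@ex,1),round(p@ey,1)) for p in P],(P[0]+P[1])@ey/2,np.linalg.norm(P[0]-P[1]))
# same-camera check of lip dots, 119/120.5
for z in (119,120.5):
    P=[onz(D,p,z)[:2]-O for p in((271.8,191.1),(329.4,204.3))];print([(round(p@ex,1),round(p@ey,1)) for p in P])
E
```

```text
165 [(np.float64(-34.3), np.float64(47.1)), (np.float64(-33.8), np.float64(-47.0))] 0.04296263176810847 94.03316804731232
167 [(np.float64(-35.9), np.float64(46.2)), (np.float64(-35.4), np.float64(-47.5))] -0.6508608288236729 93.69214484832882
[(np.float64(15.3), np.float64(64.3)), (np.float64(14.6), np.float64(-63.9))]
[(np.float64(14.0), np.float64(63.6)), (np.float64(13.3), np.float64(-64.2))]
```

Centred within about 0.5 mm. Lowering it gently.

```bash
python3 -m pendant '{"delta_pos":[[0,0,0.15],[0,0,0.25],[0,0,0.2],[0,0,0.12],[0,0,0.07],[0,0,0.04],[0,0,0.02],[0,0,0.015],[0,0,0],[0,0,0]],"rotation":[[0,0,0],[0,0,0],[0,0,0],[0,0,0],[0,0,0],[0,0,0],[0,0,0],[0,0,0],[0,0,0],[0,0,0]],"claw":[0,0,0,0,0,0,0,0,0,0]}' 30
python3 hold.py
```

```text
t: 6.75
position: [463.0, -132.0, 117.7]
tool_rot: [2.837, 1.348, 0.0]
ft_force: [-0.4, -0.1, -3.4]
gripper_width: 27.9
grasp_force: 30.0
q [ 0.33  0.53 -0.15  2.06  0.15  0.56 -0.61]
[[0.632, 0.775, 0.0], [0.775, -0.632, -0.0], [0.0, 0.0, -1.0]]
TCP in shaker -34.97594140944613 -0.2687382396438563 117.69881452511 yaw err tool y deg 0.033353776042977956
```

```bash
python3 -m pendant '{"delta_pos":[[0,0,0.01],[0,0,0.01],[0,0,0],[0,0,0],[0,0,0],[0,0,0],[0,0,0],[0,0,0],[0,0,0],[0,0,0]],"rotation":[[0,0,0],[0,0,0],[0,0,0],[0,0,0],[0,0,0],[0,0,0],[0,0,0],[0,0,0],[0,0,0],[0,0,0]],"claw":[0,0,0,0,0.35,0.4,0.5,0.6,0.65,0.65]}' 30
python3 hold.py
python3 - <<'E'
from h import *
D=snapshot("side");cv2.imwrite("pics/side4.png",D["color"][:,:,::-1])
yaw=.8865;ex=np.array([np.cos(yaw),np.sin(yaw)]);ey=np.array([-ex[1],ex[0]]);O=np.array([484.9,-104.7])
W=lambda x,y,z:[*(O+x*ex+y*ey),z]
P=[onz(D,dot(D,proj(D,W(-35,y,113.5))),113.5)[:2]-O for y in(47,-47)];print([(p@ex,p@ey) for p in P])
E
```

```text
t: 8.0
position: [462.9, -132.0, 116.4]
tool_rot: [-2.838, -1.348, -0.0]
ft_force: [0.0, 0.3, -0.0]
gripper_width: 61.1
grasp_force: 0.0
q [ 0.33  0.53 -0.15  2.06  0.15  0.56 -0.62]
[[0.632, 0.775, 0.0], [0.775, -0.632, 0.0], [0.0, -0.0, -1.0]]
TCP in shaker -35.041993222294266 -0.18415152552786548 116.37070867002905 yaw err tool y deg 0.0307180353275176
[(np.float64(-37.05720559595333), np.float64(46.32181951839086)), (np.float64(-36.33323860140912), np.float64(-47.79897655443662))]
```

The bar is down and released at shaker x ≈ -36. I'll retreat up, close the fingers, tilt 8° so the tips lead, and drop in front of the bar.

```bash
python3 -m pendant '{"delta_pos":[[0,0,-0.3],[0,0,-0.7],[-0.67,0,0],[0,0,0],[-0.048,0,0.3425],[-0.048,0,0.3425],[-0.048,0,0.3425],[-0.048,0,0.3425],[0,0,0],[0,0,0]],"rotation":[[0,0,0],[0,0,0],[0,0,0],[0,8,0],[0,0,0],[0,0,0],[0,0,0],[0,0,0],[0,0,0],[0,0,0]],"claw":[0.65,0.65,0.5,0.3,0.1,0,0,0,0,0]}' 30
python3 hold.py
```

```text
t: 9.3
position: [437.9, -163.2, 93.9]
tool_rot: [-2.778, -1.32, -0.195]
ft_force: [-0.0, 0.6, 1.0]
gripper_width: 0.2
grasp_force: 0.0
q [ 0.58  0.56 -0.25  2.15  0.    0.4  -0.32]
[[0.625, 0.775, 0.089], [0.768, -0.632, 0.108], [0.139, 0.001, -0.99]]
TCP in shaker -75.0237427240492 -0.5794819722292536 93.88922023078166 yaw err tool y deg 0.03910737905929496
```

```bash
python3 -m pendant '{"delta_pos":[[0.165,-0.01,0.0232],[0.0825,0,0.0116],[0.0825,0,0.0116],[0.0825,0,0.0116],[0.0825,0,0.0116],[0.0825,0,0.0116],[0.0825,0,0.0116],[0.0825,0,0.0116],[0.0825,0,0.0116],[0.0825,0,0.0116]],"rotation":[[0,0,0],[0,0,0],[0,0,0],[0,0,0],[0,0,0],[0,0,0],[0,0,0],[0,0,0],[0,0,0],[0,0,0]],"claw":[0,0,0,0,0,0,0,0,0,0]}' 30
python3 hold.py
python3 - <<'E'
from h import *
S=grab("5");a=cv2.resize(S["top"]["color"][170:310,260:400,::-1],None,fx=2.8,fy=2.8);b=cv2.resize(S["side"]["color"][150:290,220:360,::-1],None,fx=2.8,fy=2.8)
cv2.imwrite("pics/crop5.png",np.hstack([a,b]))
E
```

```text
t: 10.55
position: [471.3, -120.5, 93.3]
tool_rot: [-2.779, -1.319, -0.192]
ft_force: [-3.7, -6.0, 5.1]
gripper_width: 0.6
grasp_force: 3.1
q [ 0.45  0.57 -0.23  2.12 -0.01  0.41 -0.41]
[[0.626, 0.775, 0.087], [0.767, -0.632, 0.107], [0.138, -0.0, -0.99]]
TCP in shaker -20.823472199177353 0.5366851380968634 93.32281461020094 yaw err tool y deg 0.0010286887725265248
```

View pics/crop5.png

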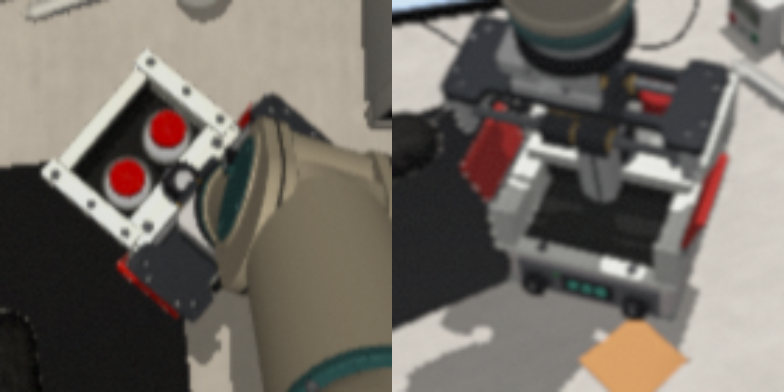

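The bar is level and entering under the lips, and the push force is about 7 N. Continuing slowly.

```bash
python3 -m pendant '{"delta_pos":[[0.05,0,0.007],[0.05,0,0.007],[0.05,0,0.007],[0.04,0,0.006],[0.04,0,0.006],[0.03,0,0.004],[0,0,0],[0,0,0],[0,0,0],[0,0,0]],"rotation":[[0,0,0],[0,0,0],[0,0,0],[0,0,0],[0,0,0],[0,0,0],[0,0,0],[0,0,0],[0,0,0],[0,0,0]],"claw":[0,0,0,0,0,0,0,0,0,0]}' 30
python3 hold.py
cat > caps.py <<'E'
from h import *
import sys
S=grab(sys.argv[1]);T=S["top"];yaw=.8865;ex=np.array([np.cos(yaw),np.sin(yaw)]);ey=np.array([-ex[1],ex[0]]);O=np.array([484.9,-104.7])
for r in red(T,(290,195,345,250))[0]:
    p=onz(T,r[1:3],145)[:2]-O;print("cap",r[0],p@ex,p@ey)
# bar dots/edges along x at several y at z 112, top view
g=cv2.cvtColor(T["color"],cv2.COLOR_RGB2GRAY).astype(np.float32)
for y in(-46,-30,30,46):
    print(y,[(x,int(cv2.getRectSubPix(g,(1,1),tuple(map(float,proj(T,[*(O+x*ex+y*ey),113]))))[0,0])) for x in range(-4,50,3)])
E
python3 caps.py 6
```

```text
t: 11.9
position: [481.3, -108.1, 93.3]
tool_rot: [-2.778, -1.319, -0.193]
ft_force: [-2.5, -3.1, 4.2]
gripper_width: 0.3
grasp_force: 2.5
q [ 0.41  0.58 -0.22  2.11 -0.02  0.41 -0.44]
[[0.626, 0.775, 0.087], [0.767, -0.632, 0.108], [0.139, -0.0, -0.99]]
TCP in shaker -4.918144144120704 0.6264046682491046 93.28331160066253 yaw err tool y deg 0.008561247041989092
cap 131 57.06323014085589 -25.61537529069378
cap 126 56.819789952514135 28.85189569700398
-46 [(-4, 37), (-1, 35), (2, 35), (5, 30), (8, 25), (11, 33), (14, 44), (17, 63), (20, 86), (23, 148), (26, 213), (29, 223), (32, 217), (35, 143), (38, 59), (41, 55), (44, 67), (47, 73)]
-30 [(-4, 41), (-1, 48), (2, 50), (5, 77), (8, 68), (11, 35), (14, 60), (17, 171), (20, 220), (23, 223), (26, 224), (29, 224), (32, 218), (35, 149), (38, 141), (41, 147), (44, 90), (47, 53)]
30 [(-4, 110), (-1, 99), (2, 86), (5, 96), (8, 115), (11, 187), (14, 223), (17, 224), (20, 224), (23, 224), (26, 225), (29, 224), (32, 216), (35, 170), (38, 161), (41, 145), (44, 78), (47, 50)]
46 [(-4, 47), (-1, 45), (2, 52), (5, 95), (8, 118), (11, 184), (14, 128), (17, 84), (20, 94), (23, 156), (26, 218), (29, 224), (32, 206), (35, 113), (38, 68), (41, 106), (44, 140), (47, 156)]
```

The bar's back edge is at about 35.5, so its origin is ≈19.5, and the caps are at ≈57. I'll add a small firm press.

```bash
python3 -m pendant '{"delta_pos":[[0.01,0,0.001],[0.01,0,0.001],[0.01,0,0.001],[0,0,0],[0,0,0],[0,0,0],[0,0,0],[0,0,0],[0,0,0],[0,0,0]],"rotation":[[0,0,0],[0,0,0],[0,0,0],[0,0,0],[0,0,0],[0,0,0],[0,0,0],[0,0,0],[0,0,0],[0,0,0]],"claw":[0,0,0,0,0,0,0,0,0,0]}' 30
python3 hold.py;python3 caps.py 7|grep cap
```

```text
t: 13.25
position: [482.3, -106.8, 93.3]
tool_rot: [-2.778, -1.319, -0.193]
ft_force: [-2.7, -4.9, 3.6]
gripper_width: 0.4
grasp_force: 2.6
q [ 0.41  0.58 -0.22  2.1  -0.02  0.41 -0.44]
[[0.626, 0.775, 0.087], [0.767, -0.632, 0.108], [0.138, -0.001, -0.99]]
TCP in shaker -3.260755738470804 0.639925030488803 93.30253301950331 yaw err tool y deg 0.004544095046589321
cap 135 58.73138133316345 -25.812100176463733
cap 130 58.39662421161958 28.723940535318015
```

```bash
python3 -m pendant '{"delta_pos":[[0.01,0,0.001],[0.01,0,0.001],[0.01,0,0.001],[0.005,0,0.0],[0,0,0],[0,0,0],[0,0,0],[0,0,0],[0,0,0],[0,0,0]],"rotation":[[0,0,0],[0,0,0],[0,0,0],[0,0,0],[0,0,0],[0,0,0],[0,0,0],[0,0,0],[0,0,0],[0,0,0]],"claw":[0,0,0,0,0,0,0,0,0,0]}' 30
python3 hold.py;python3 caps.py 8|grep cap
```

```text
t: 14.6
position: [483.4, -105.3, 93.3]
tool_rot: [-2.778, -1.319, -0.192]
ft_force: [-4.0, -4.3, 3.2]
gripper_width: 0.9
grasp_force: 2.8
q [ 0.4   0.58 -0.22  2.1  -0.02  0.41 -0.45]
[[0.626, 0.775, 0.087], [0.767, -0.632, 0.108], [0.138, -0.001, -0.99]]
TCP in shaker -1.4064495590439428 0.7290224091892025 93.31289488337538 yaw err tool y deg -0.001692194721228577
cap 131 60.56365532904375 -25.87265534432281
cap 130 60.159229361828444 28.995348429137632
```

```bash
python3 caps.py 9|tail -4; python3 -m pendant '{"delta_pos":[[0.01,0,0.001],[0.01,0,0.001],[0,0,0],[0,0,0],[0,0,0],[0,0,0],[0,0,0],[0,0,0],[0,0,0],[0,0,0]],"rotation":[[0,0,0],[0,0,0],[0,0,0],[0,0,0],[0,0,0],[0,0,0],[0,0,0],[0,0,0],[0,0,0],[0,0,0]],"claw":[0,0,0,0,0,0,0,0,0,0]}' 30
python3 hold.py;python3 caps.py 10|grep cap
```

```text
-46 [(-4, 81), (-1, 42), (2, 37), (5, 36), (8, 37), (11, 30), (14, 28), (17, 30), (20, 47), (23, 76), (26, 129), (29, 205), (32, 223), (35, 219), (38, 159), (41, 70), (44, 63), (47, 64)]
-30 [(-4, 35), (-1, 37), (2, 41), (5, 41), (8, 60), (11, 80), (14, 46), (17, 46), (20, 124), (23, 212), (26, 222), (29, 223), (32, 224), (35, 221), (38, 166), (41, 138), (44, 153), (47, 99)]
30 [(-4, 104), (-1, 103), (2, 112), (5, 87), (8, 90), (11, 111), (14, 168), (17, 222), (20, 224), (23, 224), (26, 224), (29, 224), (32, 225), (35, 217), (38, 174), (41, 159), (44, 154), (47, 87)]
46 [(-4, 48), (-1, 47), (2, 45), (5, 43), (8, 79), (11, 105), (14, 153), (17, 163), (20, 97), (23, 94), (26, 143), (29, 215), (32, 223), (35, 218), (38, 140), (41, 70), (44, 101), (47, 134)]
t: 16.05
position: [483.5, -105.2, 93.3]
tool_rot: [-2.779, -1.318, -0.19]
ft_force: [-5.2, -6.6, 4.2]
gripper_width: 0.5
grasp_force: 4.0
q [ 0.4   0.58 -0.22  2.1  -0.02  0.41 -0.45]
[[0.627, 0.774, 0.086], [0.767, -0.633, 0.107], [0.137, -0.001, -0.991]]
TCP in shaker -1.2756221191124133 0.7382359442679043 93.29140552894236 yaw err tool y deg -0.04627565318714542
cap 132 60.66976161605581 -25.81536819470796
cap 131 60.253034047615586 28.920129994377614
```

It has met the stop: commanded 1.2 mm, moved 0.1 mm, and the force is rising. One more press to make it firm, then back off.

```bash
python3 -m pendant '{"delta_pos":[[0.01,0,0.001],[0.01,0,0.001],[0.005,0,0],[0,0,0],[0,0,0],[0,0,0],[0,0,0],[0,0,0],[0,0,0],[0,0,0]],"rotation":[[0,0,0],[0,0,0],[0,0,0],[0,0,0],[0,0,0],[0,0,0],[0,0,0],[0,0,0],[0,0,0],[0,0,0]],"claw":[0,0,0,0,0,0,0,0,0,0]}' 30
python3 hold.py
python3 - <<'E'
from h import *
S={n:snapshot(n) for n in("top","side")};T=S["top"];D=S["side"]
S0={n:cv2.imread(f"pics/{n}1.png")[:,:,::-1] for n in("top","side")}
yaw=.8865;ex=np.array([np.cos(yaw),np.sin(yaw)]);ey=np.array([-ex[1],ex[0]]);O=np.array([484.9,-104.7])
# gate red extremes from first pictures: edge = outermost pixels; compare with model angle
for n,box in(("top",(290,195,380,290)),("side",(235,165,350,260))):
    s=dict(S[n]);s["color"]=S0[n];c,l=red(s,box)
    for r in c:
        m=(l==r[3]).astype(np.uint8);q=cv2.boxPoints(cv2.minAreaRect(cv2.findNonZero(m)))+[box[0],box[1]];print(n,r[:3],q.round(1).tolist())
    for sg in(1,-1):
        for a in(1.8,1.95,2.1):
            y=72.5-36*np.cos(a);z=105.5+36*np.sin(a);print(n,sg,a,[proj(s,[*(O+x*ex+sg*y*ey),z]).round(1).tolist() for x in(-66.5,-.5)])
E
```

```text
t: 17.4
position: [483.6, -105.1, 93.3]
tool_rot: [-2.78, -1.317, -0.188]
ft_force: [-6.2, -9.0, 5.9]
gripper_width: 0.3
grasp_force: 5.5
q [ 0.4   0.58 -0.21  2.1  -0.01  0.42 -0.45]
[[0.628, 0.774, 0.084], [0.767, -0.633, 0.106], [0.135, -0.002, -0.991]]
TCP in shaker -1.1408783045833784 0.7434451577123983 93.30381435791698 yaw err tool y deg -0.0993945423506279
top (np.int32(229), np.float64(313.86), np.float64(271.28)) [[300.5, 265.1], [305.8, 258.9], [327.6, 277.9], [322.3, 284.0]]
top (np.int32(228), np.float64(357.35), np.float64(218.64)) [[344.3, 213.8], [349.8, 207.0], [370.3, 223.6], [364.8, 230.4]]
top (np.int32(133), np.float64(322.2), np.float64(217.62)) [[313.5, 217.5], [322.0, 209.0], [330.5, 217.5], [322.0, 226.0]]
top (np.int32(128), np.float64(306.83), np.float64(234.66)) [[301.0, 229.0], [313.0, 229.0], [313.0, 241.0], [301.0, 241.0]]
top 1 1.8 [[326.2, 280.1], [304.3, 261.7]]
top 1 1.95 [[324.7, 281.8], [302.8, 263.4]]
top 1 2.1 [[323.4, 283.5], [301.5, 265.1]]
top -1 1.8 [[369.5, 226.7], [347.8, 209.0]]
top -1 1.95 [[370.7, 225.1], [349.1, 207.5]]
top -1 2.1 [[371.9, 223.6], [350.3, 206.1]]
side (np.int32(401), np.float64(255.24), np.float64(203.2)) [[241.1, 212.8], [256.4, 186.1], [269.8, 193.8], [254.6, 220.5]]
side (np.int32(188), np.float64(314.17), np.float64(186.58)) [[306.0, 180.0], [322.0, 180.0], [322.0, 194.0], [306.0, 194.0]]
side (np.int32(158), np.float64(290.82), np.float64(181.16)) [[281.6, 184.8], [288.0, 172.0], [299.2, 177.6], [292.8, 190.4]]
side (np.int32(113), np.float64(331.69), np.float64(220.66)) [[324.2, 235.7], [335.2, 205.0], [339.0, 206.4], [328.0, 237.1]]
side 1 1.8 [[247.7, 211.1], [260.7, 187.7]]
side 1 1.95 [[245.4, 211.1], [258.4, 187.7]]
side 1 2.1 [[243.3, 211.3], [256.4, 188.0]]
side -1 1.8 [[326.7, 229.9], [335.7, 204.5]]
side -1 1.95 [[329.3, 231.1], [338.1, 205.6]]
side -1 2.1 [[331.7, 232.4], [340.4, 206.9]]
```

The bar is home, held at 11 N. Now I'll back off, rise and turn the hand 90° so the wide gripper body stays clear of the instrument.

```bash
python3 -m pendant '{"delta_pos":[[-0.2,0,-0.028],[-0.3,0,-0.042],[0.075,0,-0.52],[0.075,0,-0.52],[0.075,0,-0.52],[0,0,0],[0,0,0],[0,0,0],[0,0,0],[0,0,0]],"rotation":[[0,0,0],[0,0,0],[0,0,0],[0,0,0],[0,0,0],[0,-7.8,0],[0,0,-10],[0,0,-10],[0,0,-10],[0,0,-10]],"claw":[0,0,0,0,0,0,0,0,0,0]}' 30
python3 hold.py; python3 caps.py 11 | grep cap
```

```text
t: 18.75
position: [467.6, -124.7, 188.2]
tool_rot: [-2.197, -2.245, -0.008]
ft_force: [-0.3, 0.3, -0.2]
gripper_width: 0.3
grasp_force: 0.0
q [ 0.46  0.43 -0.36  1.98  0.21  0.76  0.01]
[[-0.022, 1.0, 0.003], [1.0, 0.022, 0.004], [0.004, 0.003, -1.0]]
TCP in shaker -26.386304833399365 0.752445571963769 188.16665540321426 yaw err tool y deg 40.45614341385778
cap 131 60.04740111517343 29.05556185777794
cap 130 60.45095646348488 -25.810915497513953
```

```bash
python3 -m pendant '{"delta_pos":[[0,0,0],[0,0,0],[0,0,0],[0,0,0],[0,0,0],[-0.61,-0.11,0],[-0.6,0,0],[-0.6,0,0],[0,0,0.55],[0,0,0.55]],"rotation":[[0,0,-9.9],[0,0,-9.9],[0,0,-9.9],[0,0,-9.9],[0,0,-9.9],[0,0,0],[0,0,0],[0,0,0],[0,0,0],[0,0,0]],"claw":[0,0,0,0,0,0,0,0,0,0]}' 30
python3 hold.py
```

```text
t: 20.1
position: [547.3, -200.0, 121.3]
tool_rot: [1.071, 2.951, 0.007]
ft_force: [0.8, -0.4, -0.5]
gripper_width: 0.5
grasp_force: 0.0
q [ 0.63  0.68 -0.52  1.78  0.45  0.79  0.76]
[[-0.767, 0.642, 0.004], [0.642, 0.767, 0.004], [-0.001, 0.005, -1.0]]
TCP in shaker -34.34474272832373 -108.59665233789877 121.32323887115238 yaw err tool y deg 89.30157223040314
```

```bash
python3 -m pendant '{"delta_pos":[[0.118,0,0],[0.118,0,0],[0.118,0,0],[0.118,0,0],[0.118,0,0],[0.118,0,0],[0.118,0,0],[0.118,0,0],[0,0,0.05],[0,0,0.05]],"rotation":[[0,0,0],[0,0,0],[0,0,0],[0,0,0],[0,0,0],[0,0,0],[0,0,0],[0,0,0],[0,0,0],[0,0,0]],"claw":[0,0,0,0,0,0,0,0,0,0]}' 30
python3 hold.py
python3 - <<'E'
from h import *
S=grab("6");a=cv2.resize(S["top"]["color"][170:310,260:400,::-1],None,fx=2.8,fy=2.8);b=cv2.resize(S["side"]["color"][150:290,220:360,::-1],None,fx=2.8,fy=2.8)
cv2.imwrite("pics/crop6.png",np.hstack([a,b]))
E
```

```text
t: 21.35
position: [502.9, -164.1, 115.9]
tool_rot: [1.066, 2.954, 0.005]
ft_force: [0.4, -0.7, -0.4]
gripper_width: 0.4
grasp_force: 0.1
q [ 0.6   0.63 -0.51  1.93  0.46  0.7   0.69]
[[-0.77, 0.639, 0.002], [0.639, 0.77, 0.003], [0.0, 0.003, -1.0]]
TCP in shaker -34.59371577355014 -51.499883782862085 115.93730108260365 yaw err tool y deg 89.5264990348165
```

View pics/crop6.png

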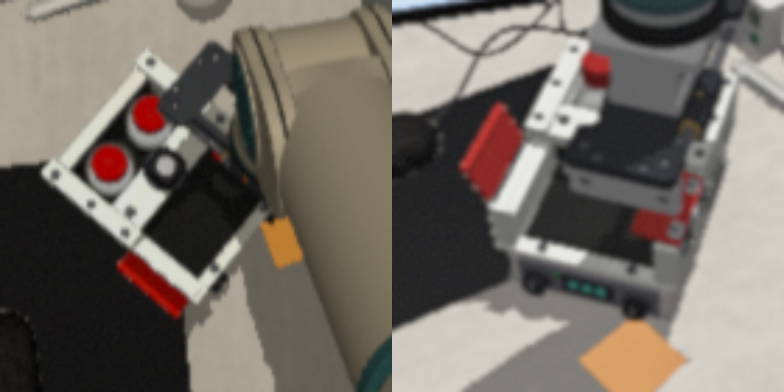

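The right gate is folding over the rail, seen red at crop (665,215) in the side view. Pressing it down.

```bash
python3 -m pendant '{"delta_pos":[[0,0,0.03],[0,0,0.03],[0,0,0.03],[0,0,0.03],[0,0,0.015],[0,0,0.015],[0,0,0],[0,0,0],[0,0,0],[0,0,0]],"rotation":[[0,0,0],[0,0,0],[0,0,0],[0,0,0],[0,0,0],[0,0,0],[0,0,0],[0,0,0],[0,0,0],[0,0,0]],"claw":[0,0,0,0,0,0,0,0,0,0]}' 30
python3 hold.py
```

```text
t: 22.7
position: [503.0, -164.0, 108.6]
tool_rot: [1.065, 2.954, 0.004]
ft_force: [-2.9, 0.6, 13.3]
gripper_width: 0.4
grasp_force: 6.8
q [ 0.6   0.64 -0.5   1.94  0.47  0.68  0.68]
[[-0.77, 0.638, 0.002], [0.638, 0.77, 0.002], [-0.001, 0.003, -1.0]]
TCP in shaker -34.531998051682244 -51.47829734563087 108.58585674256673 yaw err tool y deg 89.53342739068654
```

Flat: tip at 108.6 with 13 N (expected 108.5). Lifting over to the left gate.

```bash
python3 -m pendant '{"delta_pos":[[0,0,-0.5],[0,0,-0.8],[0.525,0.048,0],[0.525,0.048,0],[0.525,0.048,0],[0.525,0.048,0],[0.525,0.048,0],[0,0,0],[0,0,0],[0,0,0]],"rotation":[[0,0,0],[0,0,0],[0,0,0],[0,0,0],[0,0,0],[0,0,0],[0,0,0],[0,0,0],[0,0,0],[0,0,0]],"claw":[0,0,0,0,0,0,0,0,0,0]}' 30
python3 hold.py
```

```text
t: 23.95
position: [391.8, -53.2, 185.3]
tool_rot: [1.067, 2.953, 0.006]
ft_force: [0.6, 0.1, -0.3]
gripper_width: 0.4
grasp_force: 0.0
q [ 0.55  0.36 -0.63  2.19  0.33  0.68  0.57]
[[-0.769, 0.639, 0.003], [0.639, 0.769, 0.003], [-0.001, 0.004, -1.0]]
TCP in shaker -19.010116884660086 104.69527125017848 185.25770296063246 yaw err tool y deg 89.45549455714927
```

```bash
python3 -m pendant '{"delta_pos":[[0.05,0,0],[0,0,0.25],[0,0,0.35],[0,0,0.3],[0,0,0.15],[0,0,0],[0,0,0],[-0.118,0,0],[-0.118,0,0],[0,0,0]],"rotation":[[0,0,0],[0,0,0],[0,0,0],[0,0,0],[0,0,0],[0,0,0],[0,0,0],[0,0,0],[0,0,0],[0,0,0]],"claw":[0,0,0,0,0,0,0,0,0,0]}' 30
python3 hold.py
```

```text
t: 25.2
position: [400.3, -60.1, 122.4]
tool_rot: [1.067, 2.953, 0.006]
ft_force: [-0.0, 0.7, -0.4]
gripper_width: 0.2
grasp_force: 0.0
q [ 0.46  0.48 -0.52  2.25  0.47  0.52  0.45]
[[-0.769, 0.639, 0.003], [0.639, 0.769, 0.003], [-0.001, 0.004, -1.0]]
TCP in shaker -18.91401042279632 93.74887439886656 122.4038236543673 yaw err tool y deg 89.4637942559556
```

```bash
python3 -m pendant '{"delta_pos":[[-0.1,0,0],[-0.1,0,0],[-0.1,0,0],[-0.1,0,0],[-0.1,0,0],[-0.1,0,0],[-0.1,0,0],[0,0,0.05],[0,0,0.05],[0,0,0.05]],"rotation":[[0,0,0],[0,0,0],[0,0,0],[0,0,0],[0,0,0],[0,0,0],[0,0,0],[0,0,0],[0,0,0],[0,0,0]],"claw":[0,0,0,0,0,0,0,0,0,0]}' 30
python3 hold.py
```

```text
t: 26.45
position: [431.8, -86.2, 113.0]
tool_rot: [1.065, 2.954, 0.005]
ft_force: [0.2, 1.0, 1.1]
gripper_width: -0.0
grasp_force: 0.2
q [ 0.5   0.53 -0.51  2.17  0.49  0.55  0.5 ]
[[-0.77, 0.638, 0.002], [0.638, 0.77, 0.003], [-0.0, 0.003, -1.0]]
TCP in shaker -19.249298430692484 52.82890985940053 113.04917523362516 yaw err tool y deg 89.5518792773456
```

```bash
python3 -m pendant '{"delta_pos":[[0,0,0.025],[0,0,0.025],[0,0,0.02],[0,0,0.015],[0,0,0.015],[0,0,0],[0,0,0],[0,0,0],[0,0,0],[0,0,0]],"rotation":[[0,0,0],[0,0,0],[0,0,0],[0,0,0],[0,0,0],[0,0,0],[0,0,0],[0,0,0],[0,0,0],[0,0,0]],"claw":[0,0,0,0,0,0,0,0,0,0]}' 30
python3 hold.py
```

```text
t: 27.7
position: [432.0, -86.3, 108.5]
tool_rot: [1.065, 2.953, 0.004]
ft_force: [-3.4, 1.2, 18.6]
gripper_width: 0.4
grasp_force: 8.4
q [ 0.49  0.54 -0.5   2.17  0.5   0.54  0.49]
[[-0.77, 0.638, 0.003], [0.638, 0.77, 0.001], [-0.001, 0.003, -1.0]]
TCP in shaker -19.237730650402217 52.62107314830598 108.47355190466251 yaw err tool y deg 89.53630144762583
```

```bash
python3 -m pendant '{"delta_pos":[[0,0,-0.3],[0,0,-0.8],[0,0,-0.8],[-0.57,-0.69,0],[-0.57,-0.69,0],[-0.57,-0.69,0],[-0.57,-0.69,0],[-0.57,-0.69,0],[0,0,0],[0,0,0]],"rotation":[[0,0,0],[0,0,0],[0,0,0],[0,0,0],[0,0,0],[0,0,0],[0,0,0],[0,0,0],[0,0,0],[0,0,0]],"claw":[0,0,0,0,0,0,0,0,0,0]}' 30
python3 - <<'E'
from h import *
S=grab("12");a=cv2.resize(S["top"]["color"][170:310,260:400,::-1],None,fx=2.8,fy=2.8);b=cv2.resize(S["side"]["color"][150:290,220:360,::-1],None,fx=2.8,fy=2.8)
cv2.imwrite("pics/crop12.png",np.hstack([a,b]))
E
python3 caps.py 13
```

```text
t: 28.95
position: [430.9, -354.0, 220.2]
tool_rot: [1.066, 2.955, 0.007]
ft_force: [-0.5, -0.2, 0.2]
gripper_width: 0.4
grasp_force: 0.0
cap 131 60.04740111517343 29.05556185777794
cap 129 60.31720224414977 -25.797855435144793
cap 102 -11.44415424552905 -39.69109424604152
-46 [(-4, 76), (-1, 71), (2, 64), (5, 79), (8, 183), (11, 213), (14, 212), (17, 178), (20, 94), (23, 81), (26, 122), (29, 196), (32, 215), (35, 209), (38, 149), (41, 66), (44, 59), (47, 59)]
-30 [(-4, 23), (-1, 15), (2, 18), (5, 76), (8, 186), (11, 215), (14, 215), (17, 215), (20, 215), (23, 214), (26, 214), (29, 215), (32, 216), (35, 210), (38, 151), (41, 128), (44, 144), (47, 93)]
30 [(-4, 22), (-1, 17), (2, 17), (5, 83), (8, 188), (11, 215), (14, 215), (17, 215), (20, 215), (23, 215), (26, 215), (29, 215), (32, 216), (35, 207), (38, 165), (41, 150), (44, 144), (47, 82)]
46 [(-4, 77), (-1, 66), (2, 36), (5, 83), (8, 187), (11, 216), (14, 213), (17, 161), (20, 94), (23, 87), (26, 134), (29, 205), (32, 215), (35, 208), (38, 131), (41, 66), (44, 94), (47, 126)]
```

View pics/crop12.png

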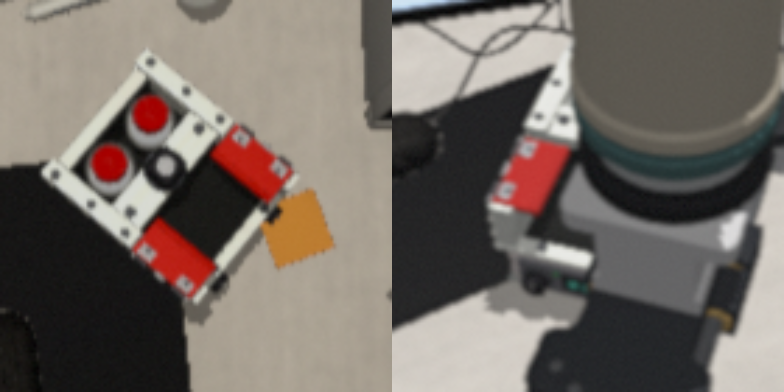

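Both gates lie flat on the rails (top crop (250,160) and (175,258)). The bar is square, with its edges at x ≈ 6 and 38, so its origin is ≈ 20–22. Both bottles are upright against the stop and the arm is clear, so I'm handing the job in.

```bash
python3 -c "
from rig import *
print(finish_job())"
```

```text
the job is handed in; nothing more can be done
None
```

I handed the job in at about 29 s of the 51 s allowed: in the last pictures the bar is home and square against both upright bottles, and both red gates are flat on the rails. The hand-in gave no verdict.

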